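Let the hoist winch back one notch

TASK

The hand winch of the patient hoist on the bench was wound one notch too far. With a fingertip lift its pawl by the red bar and throw it right over so that it lies back by itself, push an arm of the cross handle to turn the wheel backward by one notch and no further, then flip the pawl back so that it sits fully down in that next notch. Only push with the fingertips, gently: do not grip or force the handle or the pawl, and leave the loose things around the winch where they are.

Things in the scene. Friction and masses are not known exactly. Their poses are not given: they have to be found in the camera images.
- winch: hand winch, blue frame (two cheeks 100 mm long, 86 mm over their outsides, 130 mm high) on a grey base plate 10 mm thick screwed to the bench, x -110 to 170, y -110 to 110 mm. Origin on the bench right below the axle; z up; the axle lies along y, 104 mm above the bench; x points away from the robot, to the pawl's side
- wheel (a point): centre of the steel ratchet wheel on the axle: 96 mm diameter, 10 mm thick, 12 teeth 10 mm deep, outside the winch's +y cheek, at x = 0, y = +58, z = 104 mm of the winch
- ratchet (a joint): angle of wheel and cross handle. Positive = backward: its top moves to the winch's +x. A notch is 0.524 rad. At 0 a tooth bears on the seated pawl (starts just below 0: free play); in the next notch at 0.524. The pawl drops home with the wheel at 0.44 to 0.52, lower values leave it on a tooth's back until the wheel is pushed on. Stays where left; needs 0.22 N m (3 to 4 N at an arm)
- cross: cross handle, outside the -y cheek (winch y = -82 mm): black hub 40 mm diameter, four steel arms 12 mm diameter with 20 mm black balls ending 86 mm from the centre. Origin at the hub's centre on the axle; y along the axle; the arms lie along its own +x, -x, +z, -z and turn with the wheel. At ratchet = 0 its +z arm points up, leaning 18 degrees toward the winch's -x
- pawl_pin (a point): centre of the pawl's pin, which lies along the winch's y, at x = +74, y = +58, z = 97 mm of the winch, in the plane of the ratchet wheel; a blue ear of the +y cheek carries it (winch x 47 to 113, z 77 to 117, up to y = 43 mm)
- pawl (a joint): angle of the pawl about its pin. 0 = fully down between two teeth; positive lifts the nose off the wheel and swings the red bar up and over to the winch's +x, stop at 1.15 rad. Clear of the teeth above 0.25. It falls by its own weight: past about 0.55 rad on to the stop, where it stays; brought back below about 0.45, down on the wheel. Under 2 N at the bar moves it
- pawl_bar: red round bar on the end of the pawl's finger lever, 13 mm diameter, 40 mm long along the winch's y. Origin at its centre, 85 mm from the pin; under it the lever (10 x 8 mm) runs straight to the pin. Pawl down: bar 176 mm above the bench at winch x = +42 mm; pawl thrown over: 158 mm above it at x = +133 mm
- grease_tin: yellow-labelled grease tin, 40 mm diameter, 45 mm tall, standing on the winch's base plate; origin at the centre of its underside; must stay where it is
- bush: brass bush, 32 mm diameter, 24 mm tall, standing on the winch's base plate; origin at the centre of its underside; must stay where it is
- screwdriver: red-handled screwdriver lying on the bench; origin under its middle; must stay where it is
- wrench: steel spanner lying on the bench; origin under its middle; must stay where it is
- cup: paper cup, 76 mm across the mouth, 90 mm tall; origin at the centre of its underside; must stay where it is
- alcohol: white bottle with a blue cap, 60 mm diameter, 160 mm tall; origin at the centre of its underside; must stay where it is
- dish: steel parts dish, 90 mm across, 30 mm tall; origin at the centre of its underside; must stay where it is
- bearing_box: cardboard box, 60 x 60 x 42 mm; origin at the centre of its underside; must stay where it is

How it is judged:
By the outcome, as a careful person would: the job done as asked, in the order asked, and still so for the second after the job is handed in, with the robot touching nothing.
It also fails if it takes over 58 s, if anything falls off the work surface, if the arm or the gripper's body presses on something with over 40 N, if the wrist force passes 120 N, or if a joint passes its speed limit or range.

ROBOT

A 6-joint arm with a two-finger parallel gripper is mounted at the origin on the work surface. World frame = base frame: x ahead of the robot, y to its left, z up, the work surface at z = 0. Lengths are in mm, angles in rad, forces in N, time in s.
With the tool pointing down it reaches from about 275 to 1000 mm from the base axis. Payload 8.4 kg.
Tool frame: the origin (TCP) lies between the finger pads; the fingertips stand 8 mm ahead of it and the grasp point (between the pads) lies 11 mm behind it (tcp_to_tips is the distance from the TCP to the fingertips, in mm); z points along the fingers, y is the line along which they close (so a half turn about z gives the same grasp; the last joint's range is limited). The gripper opens to 85 mm and grips with 20 to 120 N. Pads are 22 mm wide; open, the fingers measure 114 mm over their backs; the gripper's body (76 mm by 85 mm) begins 54 mm behind the grasp point. The pads swing forward as they close: fully open they stand 13 mm farther back than shut.
Start: joints at [1.194, 0.353, 1.633, -0, 1.155, -0.002], TCP at [228.803, 581.616, 239.281] pointing down, gripper open.
Joint ranges: [-2.63, 2.63], [-0.92, 2.1], [0.06, 2.66], [-1.3, 4.44], [0, 2.69], [-3.02, 3.02]. Speed limits (rad/s): [2.22, 2.22, 2.79, 3.14, 3.14, 3.14].

INTERFACE

Orientations are given as [roll, pitch, yaw] about the fixed x, y, z axes, in that order (R = Rz(yaw) Ry(pitch) Rx(roll)).
In Python, from rig import * gives the robot as it stands.
- The arm moves only by the tool step_arm, never from a script. Its argument "motion" is a list of rows, each an object with "claw": the finger opening in mm, from 0 to 85.4; "delta_pos": the shift along the tool's x, y, z in mm, a list of three; "turn": the turn about the tool's z in rad. In form: [{"claw": claw, "delta_pos": [dx, dy, dz], "turn": turn}, ...]. A call has 1 to 8 rows; each row shifts and turns the commanded pose from where the row before left it, along the tool's axes as they then stand; what a row does not reach is not made up. A row lasts 1/12 s, in which the tool goes at most 41.7 mm and 7.16 degrees, less where a joint would pass 70% of its speed; a pose out of reach is approached as far as the arm can. A call is refused whole if a number of a shift passes 41.7 or a number of a turn 0.125, either way. A call with a gripper value outside its range is refused whole. The fingers move at their own pace and stop on an object; "force" is the grip in N (left out, the last holds). Time passes only in rows, so rows that do not move let the fingers close. It gives the time, the measured TCP pose, the force, the opening and the grip force at its end, in the units of the state.
- sense(): the state, without advancing time (a new reading comes with each control period).
- grab_frame(name): name is "scene" or "top" or "wrist"; returns a dict with "img" (400x640x3 uint8, red, green, blue), "vertical_fov" (degrees; the focal length in pixels is half the picture's height over the tangent of half this angle, whatever the lens; pixels are square), "cx", "cy" (the principal point, pixels), "D" ([k1, k2, p1, p2, k3] as OpenCV has them; the pictures are not rectified), "R" (3x3) and "t" (3): a world point X has camera coordinates R X + t. Camera axes: x right, y down, z forward; pixel columns grow to the right and rows downward; lengths in mm; the calibration is good to about 2 mm. A picture is of the moment at which its call begins. There is no depth.
- sign_off(): hands the job in; it is judged then, once.
The state is a dict: "clock": time; "qpos": joint angles; "qvel": joint speeds; "joint_efforts": joint torques, N m; "eef_pos": TCP position; "tcp_rot": TCP orientation; "contact_force": force on the tool from outside, world axes, zero at the start; "wrist_torque": the same for the moment, N m; "opening": opening from 0.0 (shut) to 1.0 (fully open); "grasp_force": force on a finger pad.
Only numpy, scipy, OpenCV 4.12 (cv2) and the standard library are available. Lean on these libraries where they do the work, as an engineer would, in place of code of your own. Each camera call takes 0.05 s, during which the arm holds its last target. There are 200 camera calls.

## Working session

There is one attempt and no reset: what is moved stays moved. The work goes in short steps, Python scripts to look and compute and a tool call to move; the robot and the scene stay as the last step left them, time stands still between calls to the robot, and variables do not carry over. Pictures are saved under pics/ and viewed, at most 10 in all, crops included, and the job is handed in when it is done.

Besides the shell and the picture viewer there is one more tool, called after "Emit:" by a JSON object that holds its "name" and its "arguments". step_arm: Moves the arm, as the interface text tells. Its arguments: {"type":"object","properties":{"motion":{"type":"array","items":{"type":"object","properties":{"claw":{"type":"number"},"delta_pos":{"type":"array","items":{"type":"number"}},"turn":{"type":"number"}}}},"force":{"type":"number"}},"required":["motion"]}

```bash
mkdir -p pics; ls; cat > h.py <<'E'
from rig import *
import numpy as np, cv2
def K(f):
    h,w=f["img"].shape[:2]; fl=h/2/np.tan(np.radians(f["vertical_fov"])/2)
    return np.array([[fl,0,f["cx"]],[0,fl,f["cy"]],[0,0,1.]])
def ray(f,uv):
    p=cv2.undistortPoints(np.array([[uv]],float),K(f),np.array(f["D"],float))[0,0]
    R=np.array(f["R"]);t=np.array(f["t"]); return -R.T@t, R.T@np.array([p[0],p[1],1.])
def onz(f,uv,z):
    o,d=ray(f,uv); return o+d*(z-o[2])/d[2]
def proj(f,X):
    r,_=cv2.Rodrigues(np.array(f["R"],float))
    return cv2.projectPoints(np.array(X,float).reshape(-1,1,3),r,np.array(f["t"],float),K(f),np.array(f["D"],float))[0][:,0]
def tri(*fr):
    A=0;b=0
    for f,uv in fr:
        o,d=ray(f,uv); d=d/np.linalg.norm(d); P=np.eye(3)-np.outer(d,d); A=A+P; b=b+P@o
    return np.linalg.solve(A,b)
E
python3 - <<'E'
from h import *
import pickle
F={}
for n in("scene","top"):
    f=grab_frame(n);F[n]=f
    print(n,f["vertical_fov"],f["D"],-np.array(f["R"]).T@np.array(f["t"]))
    cv2.imwrite(f"pics/{n}0.png",f["img"][:,:,::-1])
pickle.dump(F,open("F0.pkl","wb"))
s=sense();print(s)
E
```

```text
pics
scene 47.94465236317877 [-0.00218554  0.          0.          0.          0.        ] [1271.96127104  260.01799254  985.39535509]
top 53.081401788614436 [-0.05737309  0.          0.          0.          0.        ] [ 479.93669531   75.72246982 1062.38572331]
{'clock': 0.1, 'qpos': array([ 1.19361118e+00,  3.53597697e-01,  1.63406718e+00,  2.16677997e-05,
        1.15520978e+00, -2.37947570e-03]), 'qvel': array([ 0.00066966, -0.00077989, -0.00198887, -0.00200107,  0.00063973,
       -0.00122539]), 'joint_efforts': array([-1.25630420e-03, -6.06360126e+01, -3.42820036e+01,  8.34544721e-06,
        4.00143894e-03, -1.93798496e-05]), 'eef_pos': array([228.63224781, 581.2226789 , 238.62183195]), 'tcp_rot': array([-3.14031070e+00, -2.28626271e-05,  2.76677821e+00]), 'contact_force': array([-0.55740107, -0.44380655,  0.01491272]), 'wrist_torque': array([-0.0058099 ,  0.00102778,  0.01150632]), 'grasp_force': 0.0, 'opening': 0.9997468834540357}
```

View pics/scene0.png

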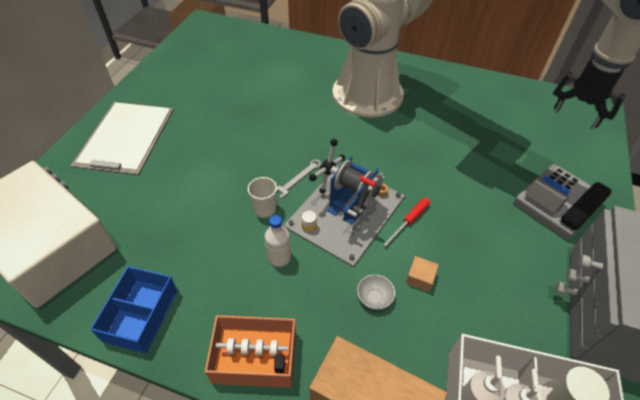

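View pics/top0.png

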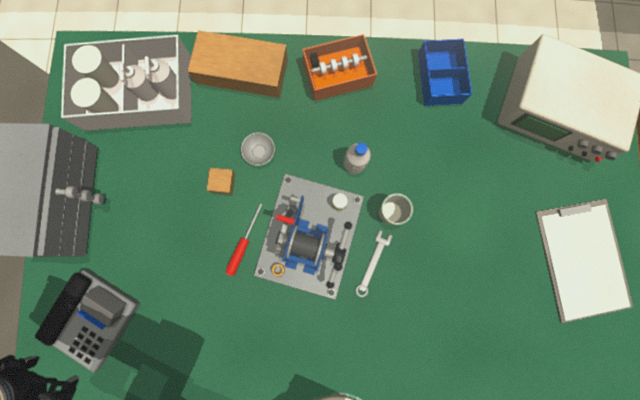

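The scene view shows the winch at about (350,200) and the top view has it at (305,240). In the top view the red bar is at (285,218), the cross at (340,255), and the plate corners are about (287,176), (363,192), (335,298) and (256,278).

```bash
python3 - <<'E'
from h import *
import pickle
F=pickle.load(open("F0.pkl","rb"))
f=F["top"];im=f["img"]
hsv=cv2.cvtColor(im,cv2.COLOR_RGB2HSV)
green=cv2.inRange(hsv,(60,80,0),(95,255,255))
m=255-green; roi=np.zeros_like(m); roi[165:305,245:372]=255; m&=roi
m=cv2.morphologyEx(m,cv2.MORPH_OPEN,np.ones((7,7)))
c=max(cv2.findContours(m,0,2)[0],key=cv2.contourArea)
hull=cv2.convexHull(c); q=cv2.approxPolyDP(hull,8,True)[:,0]
print(q)
P=np.array([onz(f,p,10) for p in q]);print(P.round(1))
for i in range(len(P)):print(np.linalg.norm(P[i]-P[i-1]),np.arctan2(*(P[i]-P[i-1])[[1,0]]))
for n,b in(("top",(265,200,310,235)),("scene",(350,165,385,195))):
    h=cv2.cvtColor(F[n]["img"],cv2.COLOR_RGB2HSV)
    r=cv2.inRange(h,(0,150,100),(6,255,255))|cv2.inRange(h,(174,150,100),(180,255,255))
    z=np.zeros_like(r);z[b[1]:b[3],b[0]:b[2]]=r[b[1]:b[3],b[0]:b[2]]
    print(n,cv2.minAreaRect(cv2.findNonZero(z)),cv2.moments(z,True)["m00"])
a=cv2.resize(F["top"]["img"][165:310,240:400],None,fx=3.6,fy=3.6,interpolation=2)
cv2.imwrite("pics/t_crop.png",a[:,:,::-1])
a=cv2.resize(F["scene"]["img"][130:270,270:440],None,fx=4,fy=4,interpolation=2)
cv2.imwrite("pics/s_crop.png",a[:,:,::-1])
E
```

```text
[[283 175]
 [363 195]
 [336 298]
 [254 276]]
[[683.1 160.3  10. ]
 [635.8 -54.5  10. ]
 [365.9  11.1  10. ]
 [415.3 224.5  10. ]]
275.42601438011843 -0.23523928759543297
219.95686794203573 -1.7877971482285888
277.75978728105764 2.9032369712499557
219.0611124992403 1.3432217762086691
top ((284.8529968261719, 219.0882568359375), (17.220029830932617, 5.5783185958862305), 14.03624439239502) 91.0
scene ((367.10003662109375, 180.8000030517578), (16.099689483642578, 4.919349670410156), 26.56505012512207) 77.0
```

View pics/t_crop.png

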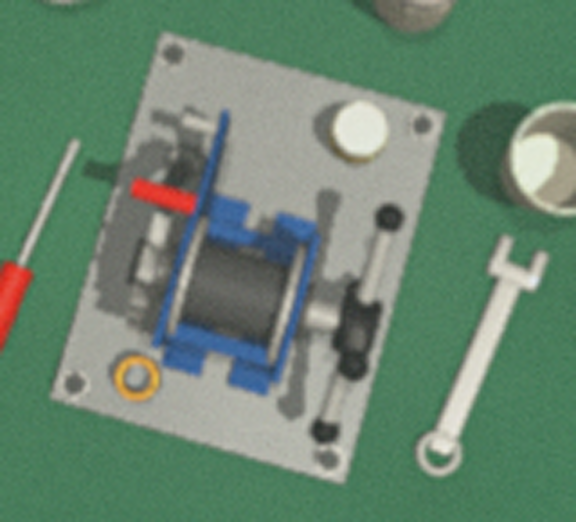

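View pics/s_crop.png

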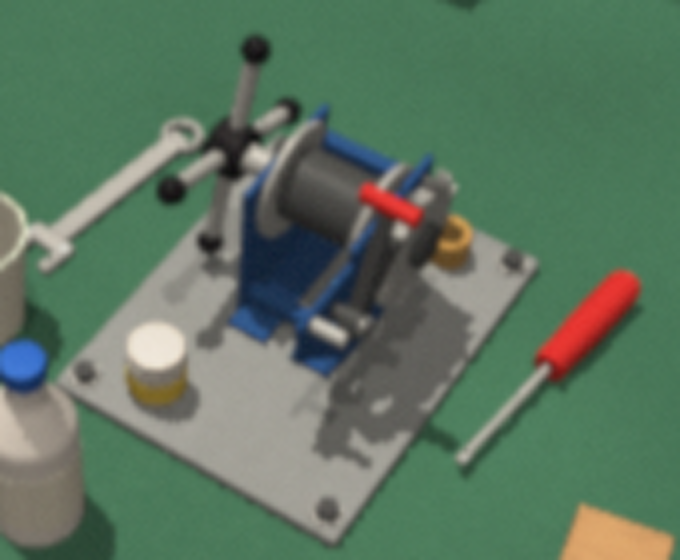

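The crops show the pawl down with the red bar on the +y side. The top ball of the cross leans toward the robot, at t_crop (352,365) and s_crop (255,48). Next I'll compute the positions.

```bash
cat >> h.py <<'E'
YAW=-0.228; O=np.array([495.8,92.1,0]); c_,s_=np.cos(YAW),np.sin(YAW)
Rw=np.array([[c_,-s_,0],[s_,c_,0],[0,0,1.]])
def w2l(X): return Rw.T@(np.array(X)-O)
def l2w(X): return Rw@np.array(X,float)+O
def red(f,b):
    h=cv2.cvtColor(f["img"],cv2.COLOR_RGB2HSV)
    r=cv2.inRange(h,(0,150,100),(6,255,255))|cv2.inRange(h,(174,150,100),(180,255,255))
    z=np.zeros_like(r);z[b[1]:b[3],b[0]:b[2]]=r[b[1]:b[3],b[0]:b[2]]
    return cv2.minAreaRect(cv2.findNonZero(z))[0]
def dark(f,uv,r=7,th=70):
    x,y=map(int,uv); g=f["img"][y-r:y+r+1,x-r:x+r+1].max(2)
    n,l,st,c=cv2.connectedComponentsWithStats((g<th).astype(np.uint8))
    i=1+np.argmax(st[1:,4]); return (c[i]+[x-r,y-r]).tolist(), st[i].tolist()
E
python3 - <<'E'
from h import *
import pickle
F=pickle.load(open("F0.pkl","rb")); t,s=F["top"],F["scene"]
print("bar",w2l(tri((t,(284.85,219.09)),(s,(367.1,180.8)))))
# expected ball pixels
for nm,a in(("up",-18),("+x",72),("-x",-108)):
    X=l2w([76*np.sin(np.radians(a)),-82,104+76*np.cos(np.radians(a))])
    print(nm,proj(t,X),proj(s,X))
for nm,pt,ps in(("up",(337.8,266.4),(333.7,142)),("+x",(348,225),(312.7,177.3)),("-x",(330,285),(341.7,157.5))):
    try:
        a,sa=dark(t,pt);b,sb=dark(s,ps);print(nm,a,sa,b,sb,w2l(tri((t,a),(s,b))).round(1))
    except Exception as e: print(nm,e)
print(l2w([0,58,0]),l2w([42,58,0]))
X=sense();print(w2l(X["eef_pos"]))
E
```

```text
bar [ 44.22766601  57.33135813 177.61456634]
up [[338.5074178  265.18909249]] [[332.84126608 142.6386175 ]]
+x [[347.3039482  224.44152486]] [[312.50415231 178.21650282]]
-x [[330.89771785 283.74981323]] [[340.64789084 157.47067988]]
up [336.63461538461536, 264.38461538461536] [3, 0, 8, 11, 52] [333.35897435897436, 142.17948717948718] [4, 4, 7, 8, 39] [-22.2 -78.4 180.6]
+x [347.4074074074074, 225.1851851851852] [4, 5, 6, 6, 27] [312.3076923076923, 177.15384615384616] [4, 4, 8, 7, 39] [ 70.7 -83.  129.4]
-x [329.3478260869565, 284.5652173913044] [4, 4, 6, 6, 23] [342.6111111111111, 157.22222222222223] [6, 5, 5, 6, 18] [-75.4 -78.2  81.1]
[508.90972469 148.59898334   0.        ] [549.82278159 139.10573442   0.        ]
[-370.8098283   416.07652428  238.62183195]
```

Emit:
{"name": "step_arm", "arguments": {"motion": [{"claw":0,"delta_pos":[0,0,0],"turn":-0.0735},{"claw":0,"delta_pos":[0,0,0],"turn":-0.0735},{"claw":0,"delta_pos":[-24,-24,0],"turn":0},{"claw":0,"delta_pos":[-28,-28,0],"turn":0},{"claw":0,"delta_pos":[-28,-28,0],"turn":0},{"claw":0,"delta_pos":[-28,-28,0],"turn":0},{"claw":0,"delta_pos":[-28,-28,0],"turn":0},{"claw":0,"delta_pos":[-28,-28,0],"turn":0}], "force": 20}}

```text
clock: 0.77
eef_pos: [351.9, 383.0, 239.1]
tcp_rot: [-3.141, -0.0, 2.914]
contact_force: [1.0, -0.1, 1.0]
opening: 0.003
grasp_force: 0.0
```

Emit:
{"name": "step_arm", "arguments": {"motion": [{"claw":0,"delta_pos":[-28,-28,0],"turn":0},{"claw":0,"delta_pos":[-28,-28,0],"turn":0},{"claw":0,"delta_pos":[-28,-28,0],"turn":0},{"claw":0,"delta_pos":[-28,-28,0],"turn":0},{"claw":0,"delta_pos":[-28,-28,0],"turn":0},{"claw":0,"delta_pos":[-28,-28,0],"turn":0},{"claw":0,"delta_pos":[-12,-12,0],"turn":0},{"claw":0,"delta_pos":[0,0,0],"turn":0}]}}

```text
clock: 1.43
eef_pos: [487.8, 165.8, 239.1]
tcp_rot: [-3.141, 0.001, 2.91]
contact_force: [-0.8, 0.6, -0.3]
opening: 0.006
grasp_force: 0.0
```

```bash
cat >> h.py <<'E'
def st():
    s=sense(); print(round(s["clock"],2),"winch",w2l(s["eef_pos"]).round(1),"rot",s["tcp_rot"].round(3),"F",(Rw.T@s["contact_force"]).round(2),"open",round(s["opening"],3),"q6",s["qpos"][5].round(2))
E
python3 -c "
from h import *
st()"
```

```text
1.43 winch [-24.5  70.  239.1] rot [-3.141e+00  1.000e-03  2.910e+00] F [-0.96  0.44 -0.3 ] open 0.006 q6 -1.01
```

Emit:
{"name": "step_arm", "arguments": {"motion": [{"claw":0,"delta_pos":[-10,-10,20],"turn":0},{"claw":0,"delta_pos":[-7,0,20],"turn":0},{"claw":0,"delta_pos":[-7,0,20],"turn":0},{"claw":0,"delta_pos":[0,0,4],"turn":0},{"claw":0,"delta_pos":[0,0,0],"turn":0}]}}

```text
clock: 1.85
eef_pos: [505.9, 153.9, 173.9]
tcp_rot: [-3.14, -0.003, 2.914]
contact_force: [0.1, -0.2, -0.3]
opening: 0.003
grasp_force: 0.0
```

```bash
python3 - <<'E'
from h import *
st()
f=grab_frame("scene")
cv2.imwrite("pics/s1.png",cv2.resize(f["img"][100:240,290:430],None,fx=4,fy=4,interpolation=2)[:,:,::-1])
E
```

```text
1.85 winch [ -4.1  62.5 173.9] rot [-3.140e+00 -3.000e-03  2.914e+00] F [ 0.17 -0.13 -0.28] open 0.003 q6 -1.05
```

View pics/s1.png

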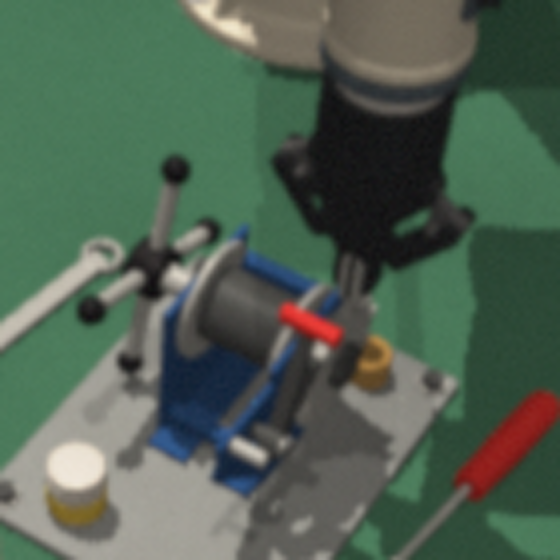

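The closed fingertips, at about (355,270) in the crop, sit just behind the red bar (310,323) and clear of the wheel. I'll push now.

Emit:
{"name": "step_arm", "arguments": {"motion": [{"claw":0,"delta_pos":[-6,-4,0],"turn":0},{"claw":0,"delta_pos":[-6,0,0],"turn":0},{"claw":0,"delta_pos":[-6,0,0],"turn":0},{"claw":0,"delta_pos":[-5,0,0],"turn":0},{"claw":0,"delta_pos":[-5,0,0],"turn":0},{"claw":0,"delta_pos":[-5,0,0],"turn":0},{"claw":0,"delta_pos":[-5,0,0],"turn":0},{"claw":0,"delta_pos":[-5,0,0],"turn":0}]}}

```text
clock: 2.57
eef_pos: [548.8, 139.9, 175.3]
tcp_rot: [-3.142, -0.0, 2.914]
contact_force: [0.2, 0.3, -0.0]
opening: 0.003
grasp_force: 0.2
```

```bash
python3 - <<'E'
from h import *
st()
f=grab_frame("scene");g=grab_frame("top")
try:
  a=red(f,(340,150,395,205));b=red(g,(260,190,310,240));print(a,b,w2l(tri((f,a),(g,b))))
except Exception as e:print(e)
cv2.imwrite("pics/s2.png",cv2.resize(f["img"][100:240,290:430],None,fx=4,fy=4,interpolation=2)[:,:,::-1])
E
```

```text
2.57 winch [ 40.8  58.5 175.3] rot [-3.142 -0.     2.914] F [ 0.18  0.33 -0.01] open 0.003 q6 -1.1
OpenCV(4.12.0) /io/opencv/modules/imgproc/src/convhull.cpp:143: error: (-215:Assertion failed) total >= 0 && (depth == CV_32F || depth == CV_32S) in function 'convexHull'
```

Emit:
{"name": "step_arm", "arguments": {"motion": [{"claw":0,"delta_pos":[-5,0,0],"turn":0},{"claw":0,"delta_pos":[-5,0,0],"turn":0},{"claw":0,"delta_pos":[-5,0,0],"turn":0},{"claw":0,"delta_pos":[-5,0,0],"turn":0},{"claw":0,"delta_pos":[-5,0,0],"turn":0},{"claw":0,"delta_pos":[-5,0,0],"turn":0},{"claw":0,"delta_pos":[0,0,0],"turn":0}]}}

```text
clock: 3.25
eef_pos: [578.7, 133.1, 175.3]
tcp_rot: [3.141, 0.001, 2.914]
contact_force: [0.3, 0.5, 0.4]
opening: -0.001
grasp_force: 0.0
```

```bash
python3 - <<'E'
from h import *
st()
f=grab_frame("scene");g=grab_frame("top")
for x in (60,75,90,133):print(x,proj(f,l2w([x,57,97+np.sqrt(85**2-(x-74)**2)])),proj(g,l2w([x,57,97+np.sqrt(85**2-(x-74)**2)])))
for i,bx in((f,(335,150,395,230)),(g,(260,170,320,240))):
  try: print(red(i,bx))
  except Exception as e:print("none")
cv2.imwrite("pics/s3.png",cv2.resize(f["img"][100:240,290:430],None,fx=4,fy=4,interpolation=2)[:,:,::-1])
E
```

```text
3.25 winch [ 71.5  58.7 175.3] rot [3.141e+00 1.000e-03 2.914e+00] F [0.17 0.53 0.41] open -0.001 q6 -1.12
60 [[364.21132237 183.99741113]] [[287.11120778 212.06194843]]
75 [[361.16158897 187.66558201]] [[288.87227393 205.48452875]]
90 [[357.96745155 192.1314404 ]] [[290.69508776 199.07933386]]
133 [[348.07574602 210.05167081]] [[296.16280797 182.38705042]]
(356.2000732421875, 192.10003662109375)
none
```

View pics/s3.png

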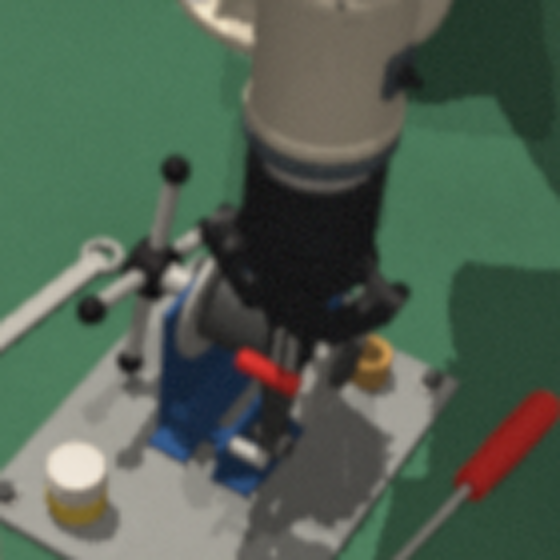

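The bar, now at crop (267,370), is near winch x = 90 and still against the finger. I'll push a little further so it tips over.

Emit:
{"name": "step_arm", "arguments": {"motion": [{"claw":0,"delta_pos":[-4,0,0],"turn":0},{"claw":0,"delta_pos":[-4,0,0],"turn":0},{"claw":0,"delta_pos":[-4,0,0],"turn":0},{"claw":0,"delta_pos":[-2,0,0],"turn":0},{"claw":0,"delta_pos":[0,0,0],"turn":0},{"claw":0,"delta_pos":[0,0,0],"turn":0},{"claw":0,"delta_pos":[0,0,0],"turn":0}]}}

```text
clock: 3.93
eef_pos: [591.1, 130.1, 175.2]
tcp_rot: [-3.142, -0.0, 2.914]
contact_force: [0.1, -0.5, -0.1]
opening: 0.001
grasp_force: 0.0
```

```bash
python3 - <<'E'
from h import *
st()
f=grab_frame("scene")
print(red(f,(325,150,395,240)))
E
```

```text
3.93 winch [ 84.2  58.5 175.2] rot [-3.142 -0.     2.914] F [ 0.25 -0.46 -0.14] open 0.001 q6 -1.13
(346.70001220703125, 209.6000213623047)
```

The pawl is on its stop. Now I'll move to the cross handle.

Emit:
{"name": "step_arm", "arguments": {"motion": [{"claw":0,"delta_pos":[0,0,-32],"turn":0},{"claw":0,"delta_pos":[0,0,-33],"turn":0},{"claw":0,"delta_pos":[25,-23,0],"turn":0},{"claw":0,"delta_pos":[25,-24,0],"turn":0},{"claw":0,"delta_pos":[25,-24,0],"turn":0},{"claw":0,"delta_pos":[25,-24,0],"turn":0},{"claw":0,"delta_pos":[25,-24,0],"turn":0},{"claw":0,"delta_pos":[24,-22,0],"turn":0}]}}

```text
clock: 4.65
eef_pos: [412.3, 25.7, 240.1]
tcp_rot: [-3.141, -0.0, 2.914]
contact_force: [0.1, -0.3, 0.4]
opening: -0.002
grasp_force: 0.0
```

Emit:
{"name": "step_arm", "arguments": {"motion": [{"claw":0,"delta_pos":[0,0,0],"turn":0},{"claw":0,"delta_pos":[0,0,0],"turn":0}]}}

```text
clock: 4.82
eef_pos: [413.1, 25.9, 240.6]
tcp_rot: [3.141, 0.001, 2.913]
contact_force: [1.6, -0.5, 1.2]
opening: 0.0
grasp_force: 0.0
```

```bash
python3 - <<'E'
from h import *
st()
E
```

```text
4.82 winch [-65.6 -83.2 240.6] rot [3.141e+00 1.000e-03 2.913e+00] F [ 1.65 -0.08  1.19] open 0.0 q6 -1.28
```

Emit:
{"name": "step_arm", "arguments": {"motion": [{"claw":0,"delta_pos":[0,0,30],"turn":0},{"claw":0,"delta_pos":[0,0,30],"turn":0},{"claw":0,"delta_pos":[0,0,6],"turn":0},{"claw":0,"delta_pos":[-4,0,0],"turn":0},{"claw":0,"delta_pos":[-4,0,0],"turn":0},{"claw":0,"delta_pos":[-4,0,0],"turn":0},{"claw":0,"delta_pos":[0,0,0],"turn":0}]}}

```text
clock: 5.4
eef_pos: [428.2, 23.7, 175.7]
tcp_rot: [3.141, 0.003, 2.914]
contact_force: [-0.2, -0.2, -0.6]
opening: 0.0
grasp_force: 0.0
```

Emit:
{"name": "step_arm", "arguments": {"motion": [{"claw":0,"delta_pos":[-3,0,0],"turn":0},{"claw":0,"delta_pos":[-3,0,0],"turn":0},{"claw":0,"delta_pos":[-3,0,0],"turn":0},{"claw":0,"delta_pos":[-3,0,0],"turn":0},{"claw":0,"delta_pos":[-3,0,0],"turn":0},{"claw":0,"delta_pos":[0,0,0],"turn":0}]}}

```text
clock: 5.9
eef_pos: [441.0, 20.2, 174.3]
tcp_rot: [-3.142, 0.0, 2.914]
contact_force: [-1.7, 1.4, 1.8]
opening: -0.005
grasp_force: 1.0
```

```bash
cat >> h.py <<'E'
def ballx():
    # angle of cross top ball from scene view: best along circle
    f=grab_frame("scene"); th=np.radians(np.arange(-30,25,.5))
    p=proj(f,[l2w([76*np.sin(a),-82,104+76*np.cos(a)]) for a in th])
    return f,th,p
E
python3 - <<'E'
from h import *
st()
f,th,p=ballx()
for d in(-18,-12,-6,0,6,10):print(d,p[np.argmin(abs(th-np.radians(d)))].round(1))
cv2.imwrite("pics/s4.png",cv2.resize(f["img"][100:220,280:400],None,fx=4,fy=4,interpolation=2)[:,:,::-1])
E
```

```text
5.9 winch [-37.1 -82.5 174.3] rot [-3.142  0.     2.914] F [-2.    0.95  1.79] open -0.005 q6 -1.3
-18 [332.8 142.6]
-12 [331.3 143.8]
-6 [329.7 145.2]
0 [328.1 146.9]
6 [326.4 148.8]
10 [325.3 150.3]
```

View pics/s4.png

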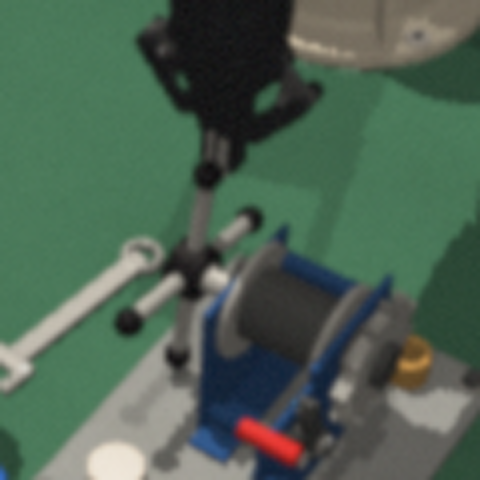

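The fingertip is touching the top ball at crop (207,173), which has turned only a few degrees. The +x ball at crop (128,321) is clear to see, so I'll use it to measure the angle.

```bash
cat >> h.py <<'E'
def angle():
    """ratchet angle from scene-view +x ball and (unless hidden) -z ball, start image as reference"""
    import pickle
    F=pickle.load(open("F0.pkl","rb"))["scene"]; f=grab_frame("scene")
    th=np.arange(-.1,.7,.005); out=[]
    for base in (72,162):
        a=np.radians(base)+th
        P=proj(f,np.array([l2w([76*np.sin(x),-82,104+76*np.cos(x)]) for x in a]))
        r0=np.array(dark(F,proj(F,l2w([76*np.sin(np.radians(base)),-82,104+76*np.cos(np.radians(base))]))[0])[0])
        off=r0-P[np.argmin(abs(th))]
        g=f["img"].max(2); best=[]
        for p in P+off:   # darkness of a ball-sized disc centred at p
            m=cv2.getRectSubPix(g,(7,7),(float(p[0]),float(p[1]))); best.append(m.mean())
        best=np.array(best); k=cv2.GaussianBlur(best[None],(1,1),0)[0]
        i=np.argmin(k); w=slice(max(0,i-8),i+9); c=np.polyfit(th[w],best[w],2)
        out.append((round(-c[1]/2/c[0],3),round(best.min(),1),off.round(1).tolist()))
    print("ratchet",out)
E
python3 - <<'E'
from h import *
angle()
E
```

```text
ratchet [(np.float64(0.136), np.float64(56.0), [-0.2, -1.1]), (np.float64(0.141), np.float64(73.0), [-0.0, 0.1])]
```

Emit:
{"name": "step_arm", "arguments": {"motion": [{"claw":0,"delta_pos":[-3,0,0],"turn":0},{"claw":0,"delta_pos":[-3,0,0],"turn":0},{"claw":0,"delta_pos":[-3,0,0],"turn":0},{"claw":0,"delta_pos":[-3,0,0],"turn":0},{"claw":0,"delta_pos":[-3,0,0],"turn":0},{"claw":0,"delta_pos":[-3,0,0],"turn":0},{"claw":0,"delta_pos":[-3,0,0],"turn":0},{"claw":0,"delta_pos":[0,0,0],"turn":0}]}}

```text
clock: 6.67
eef_pos: [461.8, 15.4, 174.3]
tcp_rot: [3.142, 0.001, 2.914]
contact_force: [-0.1, 0.2, 0.6]
opening: -0.002
grasp_force: 0.2
```

```bash
python3 - <<'E'
from h import *
angle();st()
E
```

```text
ratchet [(np.float64(0.425), np.float64(58.5), [-0.2, -1.1]), (np.float64(0.486), np.float64(63.5), [-0.0, 0.1])]
6.72 winch [-15.9 -82.4 174.3] rot [3.142e+00 1.000e-03 2.914e+00] F [-0.11 -0.73 -0.27] open 0.001 q6 -1.31
```

Emit:
{"name": "step_arm", "arguments": {"motion": [{"claw":0,"delta_pos":[-2.5,0,0],"turn":0},{"claw":0,"delta_pos":[-2.5,0,0],"turn":0},{"claw":0,"delta_pos":[0,0,0],"turn":0}]}}

```text
clock: 6.97
eef_pos: [466.2, 14.3, 174.3]
tcp_rot: [-3.141, 0.0, 2.914]
contact_force: [-2.4, 0.0, 1.3]
opening: 0.0
grasp_force: 0.6
```

```bash
python3 - <<'E'
from h import *
angle();st()
E
```

```text
ratchet [(np.float64(0.485), np.float64(58.6), [-0.2, -1.1]), (np.float64(0.531), np.float64(66.2), [-0.0, 0.1])]
7.02 winch [-11.3 -82.5 174.3] rot [-3.142  0.     2.914] F [-1.2   0.18  0.65] open 0.002 q6 -1.32
```

The ratchet is at about 0.48, so I'll back off and go round to the far side of the pawl.

Emit:
{"name": "step_arm", "arguments": {"motion": [{"claw":0,"delta_pos":[6,0,0],"turn":0},{"claw":0,"delta_pos":[14,0,0],"turn":0},{"claw":0,"delta_pos":[0,0,0],"turn":0},{"claw":0,"delta_pos":[0,0,-33],"turn":0},{"claw":0,"delta_pos":[0,0,-33],"turn":0},{"claw":0,"delta_pos":[0,0,0],"turn":0},{"claw":0,"delta_pos":[-33,23,0],"turn":0},{"claw":0,"delta_pos":[-33,23,0],"turn":0}]}}

```text
clock: 7.68
eef_pos: [521.7, 48.8, 241.4]
tcp_rot: [3.141, 0.003, 2.913]
contact_force: [1.1, -0.2, 0.0]
opening: 0.001
grasp_force: 0.0
```

Emit:
{"name": "step_arm", "arguments": {"motion": [{"claw":0,"delta_pos":[-33,24,0],"turn":0},{"claw":0,"delta_pos":[-33,24,0],"turn":0},{"claw":0,"delta_pos":[-33,24,0],"turn":0},{"claw":0,"delta_pos":[-33,24,0],"turn":0},{"claw":0,"delta_pos":[0,0,0],"turn":0},{"claw":0,"delta_pos":[0,0,0],"turn":0}]}}

```text
clock: 8.18
eef_pos: [672.8, 113.4, 238.7]
tcp_rot: [-3.141, -0.0, 2.915]
contact_force: [-1.3, -0.5, 0.7]
opening: 0.002
grasp_force: 0.0
```

```bash
python3 - <<'E'
from h import *
angle();st()
f=grab_frame("scene");g=grab_frame("top")
for i,bx in((f,(325,150,395,240)),(g,(270,160,320,240))):
  try: print(red(i,bx))
  except Exception as e:print("none")
E
```

```text
ratchet [(np.float64(0.488), np.float64(59.0), [-0.2, -1.1]), (np.float64(0.584), np.float64(32.0), [-0.0, 0.1])]
8.23 winch [166.4  59.8 239. ] rot [-3.141e+00 -1.000e-03  2.914e+00] F [ 0.46 -0.32  0.08] open -0.001 q6 -1.18
(346.88531494140625, 209.71017456054688)
(296.7923278808594, 181.76153564453125)
```

Emit:
{"name": "step_arm", "arguments": {"motion": [{"claw":0,"delta_pos":[0,-1,30],"turn":0},{"claw":0,"delta_pos":[0,0,30],"turn":0},{"claw":0,"delta_pos":[0,0,20],"turn":0},{"claw":0,"delta_pos":[5,0,0],"turn":0},{"claw":0,"delta_pos":[5,0,0],"turn":0},{"claw":0,"delta_pos":[5,0,0],"turn":0},{"claw":0,"delta_pos":[5,0,0],"turn":0},{"claw":0,"delta_pos":[5,0,0],"turn":0}]}}

```text
clock: 9.0
eef_pos: [647.7, 117.6, 162.8]
tcp_rot: [3.14, 0.004, 2.914]
contact_force: [1.4, -0.3, 2.0]
opening: 0.0
grasp_force: 0.7
```

Emit:
{"name": "step_arm", "arguments": {"motion": [{"claw":0,"delta_pos":[5,0,-2],"turn":0},{"claw":0,"delta_pos":[5,0,-2],"turn":0},{"claw":0,"delta_pos":[5,0,-2],"turn":0},{"claw":0,"delta_pos":[5,0,-2],"turn":0},{"claw":0,"delta_pos":[5,0,-2],"turn":0},{"claw":0,"delta_pos":[5,0,0],"turn":0},{"claw":0,"delta_pos":[5,0,0],"turn":0},{"claw":0,"delta_pos":[0,0,0],"turn":0}]}}

```text
clock: 9.67
eef_pos: [611.3, 125.3, 170.0]
tcp_rot: [-3.141, -0.001, 2.914]
contact_force: [0.1, 0.5, 0.0]
opening: 0.002
grasp_force: 0.0
```

```bash
python3 - <<'E'
from h import *
angle();st()
E
```

```text
ratchet [(np.float64(0.488), np.float64(59.4), [-0.2, -1.1]), (np.float64(0.538), np.float64(68.0), [-0.0, 0.1])]
9.72 winch [105.7  58.5 170.1] rot [-3.141e+00 -1.000e-03  2.914e+00] F [ 0.87 -1.07 -0.03] open -0.005 q6 -1.14
```

Emit:
{"name": "step_arm", "arguments": {"motion": [{"claw":0,"delta_pos":[4,0,0],"turn":0},{"claw":0,"delta_pos":[4,0,0],"turn":0},{"claw":0,"delta_pos":[4,0,0],"turn":0},{"claw":0,"delta_pos":[4,0,0],"turn":0},{"claw":0,"delta_pos":[0,0,0],"turn":0},{"claw":0,"delta_pos":[0,0,0],"turn":0},{"claw":0,"delta_pos":[0,0,0],"turn":0},{"claw":0,"delta_pos":[0,0,0],"turn":0}]}}

```text
clock: 10.38
eef_pos: [597.2, 128.7, 170.3]
tcp_rot: [3.142, 0.0, 2.914]
contact_force: [0.1, 0.5, 0.5]
opening: 0.002
grasp_force: 0.0
```

Emit:
{"name": "step_arm", "arguments": {"motion": [{"claw":0,"delta_pos":[-10,0,0],"turn":0},{"claw":0,"delta_pos":[-10,0,-20],"turn":0},{"claw":0,"delta_pos":[0,30,-20],"turn":0},{"claw":0,"delta_pos":[0,35,-20],"turn":0},{"claw":0,"delta_pos":[0,35,-20],"turn":0},{"claw":0,"delta_pos":[0,35,0],"turn":0},{"claw":0,"delta_pos":[0,35,0],"turn":0},{"claw":0,"delta_pos":[0,0,0],"turn":0}]}}

```text
clock: 11.05
eef_pos: [656.5, 295.7, 250.5]
tcp_rot: [3.138, 0.001, 2.917]
contact_force: [-1.7, -0.8, -0.6]
opening: 0.004
grasp_force: 0.0
```

```bash
python3 - <<'E'
from h import *
import pickle
angle();st()
f=grab_frame("scene");g=grab_frame("top")
F0=pickle.load(open("F0.pkl","rb"))
R=[]
for i,i0,bx in((f,F0["scene"],(335,150,395,230)),(g,F0["top"],(265,170,315,235))):
  try: R.append((i,red(i,bx)));print(R[-1][1],red(i0,bx))
  except Exception as e:print("none")
if len(R)==2:print(w2l(tri(*R)))
a=cv2.resize(f["img"][120:260,270:440],None,fx=4,fy=4,interpolation=2)
cv2.imwrite("pics/s5.png",a[:,:,::-1])
E
```

```text
ratchet [(np.float64(0.488), np.float64(59.4), [-0.2, -1.1]), (np.float64(0.538), np.float64(67.7), [-0.0, 0.1])]
11.1 winch [110.5 231.7 249.9] rot [3.141 0.    2.917] F [-0.09 -0.42 -0.08] open 0.005 q6 -0.93
(367.1000061035156, 180.80001831054688) (367.10003662109375, 180.8000030517578)
(284.8529968261719, 219.0882568359375) (284.8529968261719, 219.0882568359375)
[ 44.23137352  57.32902849 177.61686772]
```

View pics/s5.png

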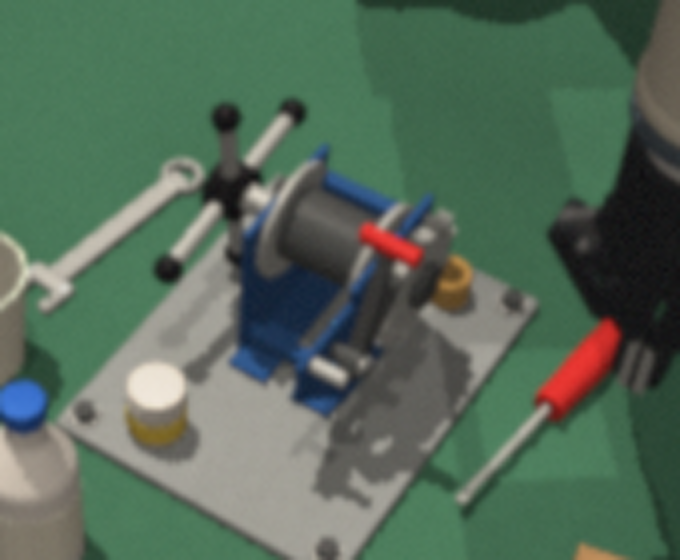

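The red bar is back at its original pixels in both views, so the pawl is fully down. The wheel is one notch on at about 0.49, the loose things haven't moved, and the arm is clear.

```bash
python3 -c "
from rig import *
print(sign_off())"
```

```text
the job is handed in; nothing more can be done
None
```

The job is handed in: the pawl was thrown over, the wheel turned back one notch (camera reading about 0.49 rad), and the pawl flipped back and seated fully down, with the loose things in view unmoved and the arm clear.

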